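# Sort the carver's bench: tools, finished carvings, raw stock

## Robot

A 7-joint arm with a two-finger parallel gripper is mounted at the origin on a cart in front of the work surface, level with it; the furniture and walls round the work are solid. World frame = base frame: x ahead of the robot, y to its left, z up, the work surface at z = 0. Lengths are in mm, angles in degrees, forces in N, time in s.
With the tool pointing down it reaches from about 425 to 1025 mm from the base axis. Payload 3.6 kg.
Tool frame: the origin (TCP) lies on the centre line of the jaws, within the pads' length; the fingertips stand 19 mm ahead of it and the grasp point (between the pads) is the TCP (robot.finger_overhang is the distance from the TCP to the fingertips, in mm); z points along the fingers, y is the line along which they close (so a half turn about z gives the same grasp; the last joint's range is limited). The gripper opens to 85 mm and grips with 20 to 120 N. Pads are 22 mm wide; open, the fingers measure 114 mm over their backs; the gripper's body (76 mm by 85 mm) begins 54 mm behind the grasp point. The pads swing forward as they close: fully open they stand 13 mm farther back than shut.
Start: joints at [-79.842, 33.873, 2.773, 92.16, -1.908, 54.013, -1.931], TCP at [193.934, 698.584, 250.302] pointing down, gripper open.
Joint ranges: [-153.93, 153.93], [-27.13, 128.08], [-72.61, 78.16], [10.71, 143.7], [-87.88, 267.88], [4.46, 118.87], [-176.78, 176.78]. Speed limits (degrees/s): [147.25, 147.25, 180, 180, 180, 180, 180].

## Interface

Orientations are given as a 3x3 rotation matrix whose columns are the frame's x, y, z axes.
In Python, from bench import robot, viewer, order gives the robot as it stands. The module is installed in compiled form; this text tells all that it offers.
- The arm moves only by the shell command python3 -m inch FILE [FORCE], which reads ROWS from the file FILE. ROWS is one flat JSON list of numbers that holds 1 to 10 rows one after another, with no inner brackets; each row has 7 numbers: the finger opening in mm, then dx, dy, dz in mm, then a rotation vector rx, ry, rz in degrees; each row is the pose to reach, as a shift and turn from the pose commanded when the command began, along the tool's axes at that moment; what a row does not reach only later rows make up. A row lasts 1/10 s, in which the tool goes at most 50 mm and 8.59 degrees, less where a joint would pass 70% of its speed; a pose out of reach is approached as far as the arm can. The fingers move at their own pace and stop on an object; FORCE is the grip in N (left out, the last holds). Time passes only in rows, so rows that do not move let the fingers close. It prints the time, the measured TCP pose, the force, the opening and the grip force at its end. Input that does not fit is refused with a message, and nothing moves.
- robot.get_state(): the state, without advancing time (a new reading comes with each control period).
- viewer.capture(name): name is "scene" or "side" or "wrist"; returns (picture, depth): 420x560x3 uint8, red, green, blue; 420x560 float32, mm along the optical axis (not along the pixel's ray), 0 where there is no reading.
- viewer.camera_params(name): a dict with "mtx" (3x3 intrinsics, pixels), "k1" (the pictures are not rectified: a ray, as slopes to the right and down, at radius r is drawn at 1 + k1 r^2 times it, then the intrinsics apply), "extrinsics" (4x4, takes a point from camera to world coordinates). Camera axes: x right, y down, z forward; pixel columns grow to the right and rows downward; lengths in mm; the calibration is good to about 2 mm. A picture is of the moment at which its call begins: read the wrist's pose just before it. camera_params takes no time and is no camera call; for the wrist camera it gives the pose at the moment of the call.
- order.sign_off(): hands the job in; it is judged then, once.
The state is a dict: "time": time; "joint_positions": joint angles; "qvel": joint speeds; "joint_torque": joint torques, N m; "position": TCP position; "orientation": TCP orientation; "ft_force": force on the tool from outside, world axes, zero at the start; "wrist_torque": the same for the moment, N m; "opening": finger opening in mm; "grasp_force": force on a finger pad.
Only numpy, scipy, OpenCV 4.12 (cv2) and the standard library are available. Lean on these libraries where they do the work, as an engineer would, in place of code of your own. Each camera call takes 0.05 s, during which the arm holds its last target. There are 200 camera calls.

## Task

Sort the loose pieces at the front of the bench. Lay the marker and the black chuck handle across the tool rest, each bridging both combs in the notches cut to its own thickness (marker in the narrow pair, chuck handle in the wide pair); stand the finished bear and fish upright in the lined tray, one in each bay; and put the raw bone slab in the stock bin with the other blank. Leave the polish tin where it is.

Things in the scene. Friction and masses are not known exactly. Their poses are not given: they have to be found in the camera images.
- marker: Felt marker with cap, white and black barrel, lying on the worktop; 13 mm thick, 135 mm long, 12 g. Origin: centre of its underside; y axis along its length (pointing roughly away from the robot at the start), z up; it lies on a facet and does not roll. Grip it across x, at the middle (its hard core there is 10 mm wide, 13 mm high).
- chuck_handle: Carver's black chuck handle, 131 mm long, 85 g, lying: a 25 mm thick grip with a thin collet at one end. Origin: centre of its length and width, underside; y axis along it, z up. Grip from y = -34 to +64 mm (20 mm wide between finger pads, z 0 to 25 mm, does not roll); collet, 8 mm thick, y = -64 to -34 mm, z 8 to 17 mm. Balances near y = +13 mm.
- carved_bear: Finished carving: a cream bone bear standing on its feet, 35 mm wide (x), 85 mm long (y, nose to tail), 51 mm tall, 35 g. Origin: centre of its underside, z up. Grip it across x in the middle, above 16 mm from its underside.
- carved_fish: Finished carving: a slim cream bone fish standing upright on its small foot, 16 mm wide (x), 88 mm long (y), 30 mm tall, 18 g. Origin: centre of its underside, z up. Grip it across x in the middle, at half its height or above.
- bone_slab: Raw bone offcut: a cream slab, 28 mm wide (x), 48 mm long (y), 11 mm thick, 20 g, lying flat on the worktop. Origin: centre of its underside, z up.
- tool_rest: Fixed pale wooden rest, 92 (x) x 124 mm (y). Origin: centre of underside, z up. Base 6 mm thick; two upright combs 10 mm thick at x = -32, +32 mm. Each has a wide notch at y = +31 mm (29 mm wide, mouth 45) and a narrow one at y = -31 mm (17 mm wide, mouth 33). Notch floors at z = 20 mm, mouths splayed 45 deg from z = 28 to the top at 36. Tools lie along x, bridging both combs.
- carving_tray: Fixed shallow dark wooden tray with grey cloth lining, 118 mm (x) by 126 mm (y) outside, walls 4 mm thick and 14 mm high; a 12 mm high divider along x at y = 0 leaves two bays, each 110 mm (x) by 57 mm (y) inside, centred at y = +30.5 and -30.5 mm. Lined floor 5 mm above the worktop. Origin: centre of its underside, z up.
- blank_bin: Fixed grey plastic stock bin, deeper, open, without divider: 112 mm (x) by 122 mm (y) outside, walls 3 mm thick and 31 mm high, floor 3 mm above the worktop. Origin: centre of its underside, z up. A thin flat bone plate (26 x 63 x 5 mm) already lies in its +y half, its length along x; the -y half is empty.
- polish_tin: Round red polish tin, 68 mm across, 20 mm tall, standing at the right of the work; not part of the job, to be left alone. Origin: centre of its underside. Mind the fixed bench: a board along its front edge (x 0.36 to 0.385 m; top at z = 0.25 m at the left end, 0.19 m at y = 0, 0.10 m at the right end), a rail 85 mm high at y = 0.135 to 0.16 m, a tall lamp post near x 0.53, y 0.28 m.

How it is judged (in metres and radians):
At the end, for the whole second after the job is handed in: Marker seated in the narrow, chuck handle in the wide notches (25 and 30 mm lengthwise, 12 mm sideways, 8 mm in height, 0.15 and 0.2 rad); bear and fish upright (0.15 rad) on the tray floor, one per bay, 20 mm along, 18 mm across of its centre; slab in the bin below the rim; all at rest (x of marker in the frame of tool_rest between -0.025 and 0.025 m and y of marker in the frame of tool_rest between -0.043 and -0.019 m and z of marker in the frame of tool_rest between 0.012 and 0.029 m and angle between the y axis of marker and the x axis of tool_rest, either way round below 0.15 rad and x of chuck_handle in the frame of tool_rest between -0.03 and 0.03 m and y of chuck_handle in the frame of tool_rest between 0.019 and 0.043 m and z of chuck_handle in the frame of tool_rest between 0.012 and 0.029 m and angle between the y axis of chuck_handle and the x axis of tool_rest, either way round below 0.2 rad and z of carved_bear in the frame of carving_tray between 0.001 and 0.009 m and angle between each of carved_bear, carved_fish's own z axis and vertical below 0.15 rad and z of carved_fish in the frame of carving_tray between 0.001 and 0.009 m and ((x of carved_bear in the frame of carving_tray between -0.02 and 0.02 m and y of carved_bear in the frame of carving_tray between 0.0125 and 0.0485 m and x of carved_fish in the frame of carving_tray between -0.02 and 0.02 m and y of carved_fish in the frame of carving_tray between -0.0485 and -0.0125 m) or (x of carved_bear in the frame of carving_tray between -0.02 and 0.02 m and y of carved_bear in the frame of carving_tray between -0.0485 and -0.0125 m and x of carved_fish in the frame of carving_tray between -0.02 and 0.02 m and y of carved_fish in the frame of carving_tray between 0.0125 and 0.0485 m)) and x of bone_slab in the frame of blank_bin between -0.05 and 0.05 m and y of bone_slab in the frame of blank_bin between -0.055 and 0.055 m and z of bone_slab in the frame of blank_bin between -0.001 and 0.027 m and linear speed of each of marker, chuck_handle, carved_bear, carved_fish, bone_slab below 0.02 m/s); the robot touches nothing.
It fails at once if the polish tin was pushed more than 30 mm (distance of polish_tin from where it was at the start of the episode above 0.03 m).
It also fails if it takes over 115 s, if anything falls off the work surface, if the arm or the gripper's body presses on something with over 40 N, if the wrist force passes 120 N, or if a joint passes its speed limit or range.

## Working session

There is one attempt and no reset: what is moved stays moved. The work goes in short steps, Python scripts to look and compute and a shell command to move; the robot and the scene stay as the last step left them, time stands still between calls to the robot, and variables do not carry over. Pictures are saved under pics/ and viewed, at most 14 in all, crops included, and the job is handed in when it is done.

```bash
mkdir -p pics
cat > h.py <<'E'
import numpy as np, cv2
from bench import robot, viewer, order
def cap(n, f=None):
    P=viewer.camera_params(n); im,d=viewer.capture(n)
    if f: cv2.imwrite('pics/'+f, im[:,:,::-1])
    return P,im,d
def cloud(P,d):
    K=P['mtx'];v,u=np.mgrid[0:d.shape[0],0:d.shape[1]]
    x=(u-K[0,2])/K[0,0];y=(v-K[1,2])/K[1,1];a,b=x.copy(),y.copy()
    for _ in range(8):
        s=1+P['k1']*(a*a+b*b);a=x/s;b=y/s
    c=np.stack([a*d,b*d,d,np.ones_like(d)],-1)
    w=(c@np.array(P['extrinsics']).T)[...,:3]; w[d==0]=np.nan
    return w
E
python3 - <<'E'
from h import *
for n in('scene','side','wrist'):
    P,im,d=cap(n,n+'0.png'); np.savez(n+'0.npz',w=cloud(P,d),im=im); print(n,np.round(P['extrinsics'],2).tolist(),P['mtx'][0][0])
s=robot.get_state();print(s['time'],s['position'],np.round(s['orientation'],3).tolist(),s['opening'])
E
```

```text
scene [[-0.79, -0.38, 0.48, 145.71], [-0.61, 0.5, -0.62, 318.39], [-0.01, -0.78, -0.63, 597.08], [0.0, 0.0, 0.0, 1.0]] 481.7167506900203
side [[-1.0, -0.03, 0.01, 535.73], [-0.02, 0.58, -0.82, 498.92], [0.02, -0.82, -0.58, 545.48], [0.0, 0.0, 0.0, 1.0]] 498.24439580438025
wrist [[0.27, 0.93, 0.26, 129.2], [0.96, -0.26, -0.07, 716.83], [-0.0, 0.27, -0.96, 373.31], [0.0, 0.0, 0.0, 1.0]] 354.0676860699367
0.15 [193.77215894 697.95937377 249.36199478] [[-0.964, 0.267, -0.0], [0.267, 0.964, -0.002], [-0.0, -0.002, -1.0]] 85.53521064782664
```

View pics/scene0.png

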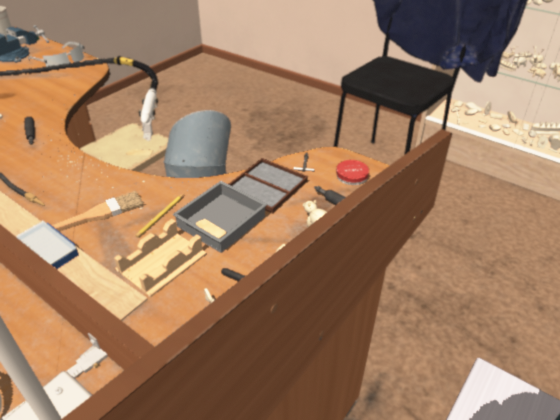

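View pics/side0.png

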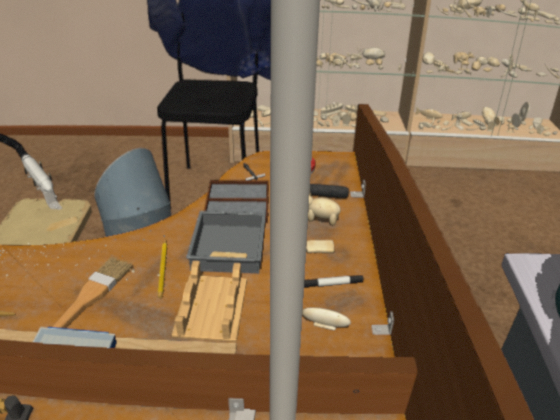

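The side view shows the fish (327,317), marker (335,281), slab (320,246), bear (323,208) and handle (328,190), all along x beside the front board. The rest is at (210,300), the bin at (228,240), the tray at (237,200) and the tin at (310,163). Next I measure from the depth.

```bash
cat > top.py <<'E'
import sys; from h import *
# top-down mosaic of heights, x 380..700 up? , y -400..150
def topmap(ws,ims,x0=385,x1=685,y0=-420,y1=140,s=1.4):
    H=int((x1-x0)*s);W=int((y1-y0)*s)
    out=np.zeros((H,W,3),np.uint8);z=np.full((H,W),-99.)
    for w,im in zip(ws,ims):
        p=w.reshape(-1,3);c=im.reshape(-1,3);ok=np.isfinite(p[:,0])&(p[:,2]<80)&(p[:,2]>-15)
        p=p[ok];c=c[ok];r=((x1-p[:,0])*s).astype(int);q=((y1-p[:,1])*s).astype(int)
        k=(r>=0)&(r<H)&(q>=0)&(q<W)
        for a,b,h,cc in zip(r[k],q[k],p[k,2],c[k]):
            if h>z[a,b]: z[a:a+2,b:b+2]=h; out[a:a+2,b:b+2]=cc
    return out,z
E
python3 - <<'E'
from top import *
A=[np.load(n+'0.npz') for n in('scene','side')]
o,z=topmap([a['w'] for a in A],[a['im'] for a in A]); cv2.imwrite('pics/top0.png',o[:,:,::-1])
w=A[1]['w']
for u,v in [(327,317),(345,281),(320,246),(325,208),(328,190),(312,165),(187,325),(222,330),(205,300),(228,240),(237,200)]: print((u,v),np.round(w[v,u],1))
E
```

```text
(327, 317) [474.   18.7  22.4]
(345, 281) [440.8 -68.8  10. ]
(320, 246) [ 476.6 -152.6   10.3]
(325, 208) [ 466.3 -228.6   35.7]
(328, 190) [ 455.1 -314.    18.8]
(312, 165) [ 483.8 -406.7   20. ]
(187, 325) [672.   26.2   4.5]
(222, 330) [618.2  48.2  22.3]
(205, 300) [653.1 -23.4   5.5]
(228, 240) [ 634.7 -170.9    2.9]
(237, 200) [ 629.9 -285.8    8.6]
```

View pics/top0.png

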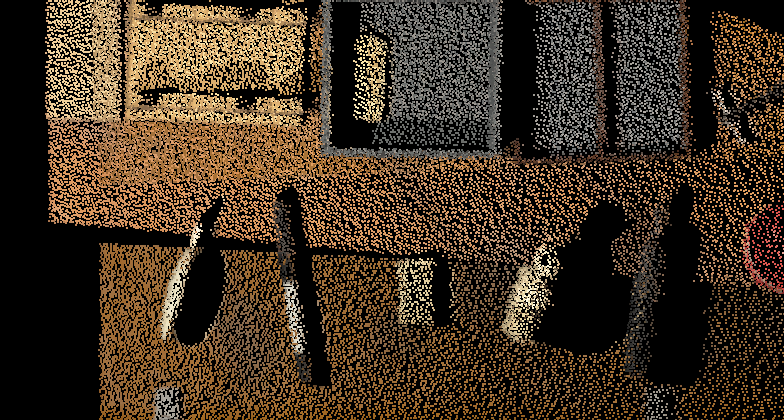

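The top map shows the pieces lying roughly along world x at x≈410–545. Next I move to a survey pose with the camera facing away from the board.

```bash
cat > go.py <<'E'
# usage: python3 go.py x y z yaw  -> tool-axis shift to reach world pose (tool down, tool x at yaw deg)
import sys; from h import *
from scipy.spatial.transform import Rotation as R
def plan(x,y,z,yaw):
    s=robot.get_state();O=np.array(s['orientation']);c,q=np.cos(np.radians(yaw)),np.sin(np.radians(yaw))
    T=np.array([[c,q,0],[q,-c,0],[0,0,-1]])
    r=R.from_matrix(O.T@T).as_rotvec(degrees=True)
    return np.round(O.T@(np.array([x,y,z])-s['position']),1),np.round(r,2)
if __name__=='__main__':
    v=[float(a) for a in sys.argv[1:]]
    for i in range(0,len(v),4): print(v[i:i+4],*plan(*v[i:i+4]))
E
echo '[85, 0, 0, -50, 0, 0, 0, 85, 0, 0, -100, 0, 0, 0, 85, -332, -425, -100, 0, 0, 60, 85, -332, -425, -100, 0, 0, 60, 85, -332, -425, -100, 0, 0, 60, 85, -332, -425, -100, 0, 0, 60, 85, -332, -425, -100, 0, 0, 60, 85, -332, -425, -100, 0, 0, 60, 85, -332, -425, -100, 0, 0, 60, 85, -332, -425, -100, 0, 0, 60]' > path.dat && python3 -m inch path.dat 30
python3 -c "
from h import *
print(np.round(robot.get_state()['joint_positions'],1))"; python3 go.py 400 200 350 104.5 480 -120 350 0
```

```text
time: 1.15
position: [347.2, 326.8, 350.2]
orientation: [[-0.248, 0.969, -0.0], [0.969, 0.248, 0.0], [0.0, -0.0, -1.0]]
ft_force: [1.6, -0.2, -0.1]
opening: 84.8
grasp_force: 0.0
[-68.3   9.2  22.5 117.4  -4.3  54.2 -29.1]
[400.0, 200.0, 350.0, 104.5] [-136.    19.7    0.2] [-0.   -0.   -0.15]
[480.0, -120.0, 350.0, 0.0] [-4.658e+02  1.790e+01  2.000e-01] [ -0.    -0.   104.35]
```

```bash
echo '[85, -466, 18, 0, 0, 0, 104.3, 85, -466, 18, 0, 0, 0, 104.3, 85, -466, 18, 0, 0, 0, 104.3, 85, -466, 18, 0, 0, 0, 104.3, 85, -466, 18, 0, 0, 0, 104.3, 85, -466, 18, 0, 0, 0, 104.3, 85, -466, 18, 0, 0, 0, 104.3, 85, -466, 18, 0, 0, 0, 104.3, 85, -466, 18, 0, 0, 0, 104.3, 85, -466, 18, 0, 0, 0, 104.3]' > path.dat && python3 -m inch path.dat
python3 -c "
from h import *
print(np.round(robot.get_state()['joint_positions'],1))"; python3 go.py 500 -120 400 0
```

```text
time: 2.15
position: [481.2, -123.5, 351.1]
orientation: [[0.952, 0.305, 0.002], [0.305, -0.952, -0.003], [0.001, 0.004, -1.0]]
ft_force: [-0.9, 0.2, 0.3]
opening: 84.9
grasp_force: 0.0
[-33.8  14.8  53.  116.  -14.2  55.5 -45.8]
[500.0, -120.0, 400.0, 0.0] [ 19.    2.6 -48.9] [ 0.21 -0.1  17.76]
```

```bash
echo '[85, 19, 3, -80, 0, 0, 17.7, 85, 19, 3, -80, 0, 0, 17.7, 85, 19, 3, -80, 0, 0, 17.7, 85, 19, 3, -80, 0, 0, 17.7]' > path.dat && python3 -m inch path.dat
python3 - <<'E'
from h import *
P,im,d=cap('wrist','wrist1.png');w=cloud(P,d);np.savez('wrist1.npz',w=w,im=im)
print(np.round(robot.get_state()['joint_positions'],1))
v=w[np.isfinite(w[...,0])];print(np.round(v.min(0)),np.round(v.max(0)))
E
```

```text
time: 2.55
position: [499.9, -114.2, 430.3]
orientation: [[1.0, 0.016, 0.0], [0.016, -1.0, 0.0], [0.0, -0.0, -1.0]]
ft_force: [-0.7, -1.4, -0.2]
opening: 84.9
grasp_force: 0.0
[-40.8  12.4  59.2 108.  -11.7  66.1 -66.5]
[ -940. -1483.  -793.] [1015. 1189.  510.]
```

View pics/wrist1.png

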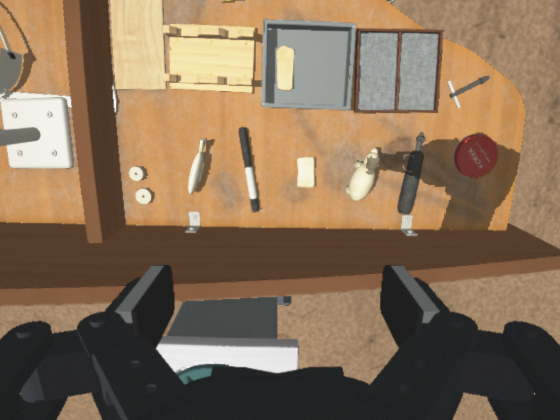

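The wrist view shows everything: fish (197,168), marker (250,170), slab (306,172), bear (363,176), handle (411,176, collet at top), tin (476,155), rest (211,58), bin (309,64), tray (398,70).

```bash
cat > seg.py <<'E'
from h import *
def seg(w,u0,v0,u1,v1,zmin,zmax=80):
    p=w[v0:v1,u0:u1].reshape(-1,3);p=p[np.isfinite(p[:,0])]
    return p[(p[:,2]>zmin)&(p[:,2]<zmax)]
def rect(p):
    (c,s,a)=cv2.minAreaRect(p[:,:2].astype(np.float32))
    b=cv2.boxPoints((c,s,a));e=[b[1]-b[0],b[2]-b[1]];e=max(e,key=np.linalg.norm)
    return np.round(c,1),np.round(sorted(s),1),round((np.degrees(np.arctan2(e[1],e[0]))+90)%180-90,1)
E
python3 - <<'E'
from seg import *
f=np.load('wrist1.npz');w=f['w']
for y,x in [(-60,600),(-20,460)]: pass
v,u=215,330; print('worktop z',[np.round(w[a,b],1) for a,b in [(215,330),(130,225),(125,390)]])
for n,b,z in [('fish',(180,130,215,205),4),('marker',(232,120,266,216),4),('slab',(290,148,325,195),4),('bear',(340,140,388,208),6),('handle',(392,125,430,220),5),('tin',(445,125,505,185),8),('tray',(354,24,443,116),8),('bin',(258,17,356,112),20),('rest',(160,18,260,96),3),('combs',(160,18,260,96),24)]:
    p=seg(w,*b,z);print(n,len(p),*rect(p),'z95',np.round(np.percentile(p[:,2],[50,98]),1),'med',np.round(np.median(p[:,:2],0),1))
p=seg(w,160,18,260,96,-5)
for lo,hi in((595,632),(650,695)):
    q=p[(p[:,0]>lo)&(p[:,0]<hi)]
    k=np.floor(q[:,1]/4).astype(int)
    print([(4*i+2,int(np.percentile(q[k==i,2],95)),int(np.median(q[k==i][q[k==i,2]>12,0])) if (q[k==i,2]>12).any() else 0) for i in np.unique(k)])
E
```

```text
worktop z [array([ 407.8, -201.1,    2.3]), array([ 5.409e+02, -3.270e+01, -5.000e-01]), array([ 5.531e+02, -2.871e+02, -5.000e-01])]
fish 479 [485.6   7.5] [29.3 84.8] -2.3 z95 [25.8 31.3] med [482.5   8. ]
marker 681 [478.  -62.8] [ 42.7 134. ] 16.1 z95 [12.2 14.7] med [483.2 -69. ]
slab 518 [ 478.3 -157.2] [25.3 47.7] 2.2 z95 [10.1 12.5] med [ 479.2 -157.2]
bear 1009 [ 480.  -244.4] [33.4 83.6] -18.1 z95 [41.1 47.8] med [ 477.7 -241. ]
handle 1098 [ 474.7 -322.5] [ 26.9 141.2] -3.5 z95 [21.5 26. ] med [ 472.1 -321. ]
tin 1544 [ 511.1 -423.7] [67.3 67.9] -50.7 z95 [19.2 21.3] med [ 512.2 -421. ]
tray 1452 [ 632.1 -285.3] [118.8 135.6] -88.5 z95 [13.5 30.5] med [ 640.2 -288.1]
bin 1714 [ 633.4 -154.6] [118.6 128.1] 89.2 z95 [31.1 33.3] med [ 646.1 -158.4]
rest 5969 [646.8 -12.8] [102.2 148.1] 87.5 z95 [ 7.1 37.3] med [646.6 -12.2]
combs 986 [645.3 -14.7] [ 74.9 124.6] 87.9 z95 [35.4 38.2] med [671.6 -21.5]
[(np.int64(-86), 2, 0), (np.int64(-82), 2, 0), (np.int64(-78), 5, 0), (np.int64(-74), 37, 610), (np.int64(-70), 37, 610), (np.int64(-66), 37, 610), (np.int64(-62), 36, 610), (np.i
[... 1044 characters left out ...]
75), (np.int64(-46), 20, 675), (np.int64(-42), 21, 675), (np.int64(-38), 30, 675), (np.int64(-34), 34, 674), (np.int64(-30), 36, 674), (np.int64(-26), 37, 674), (np.int64(-22), 37, 675), (np.int64(-18), 37, 675), (np.int64(-14), 37, 675), (np.int64(-10), 37, 675), (np.int64(-6), 35, 674), (np.int64(-2), 32, 675), (np.int64(2), 28, 676), (np.int64(6), 20, 678), (np.int64(10), 21, 677), (np.int64(14), 21, 678), (np.int64(18), 21, 678), (np.int64(22), 21, 678), (np.int64(26), 21, 678), (np.int64(30), 30, 677), (np.int64(34), 35, 678), (np.int64(38), 36, 677), (np.int64(42), 37, 678), (np.int64(46), 37, 678), (np.int64(50), 2, 0), (np.int64(54), 8, 0), (np.int64(58), 8, 0), (np.int64(62), 7, 0)]
```

Run:
```python
from seg import *
from bench import robot
print('overhang',robot.finger_overhang)
f=np.load('wrist1.npz');w=f['w']
def comp(b,zmin,at):
    m=(np.nan_to_num(w[...,2],nan=-99)>zmin)&(np.nan_to_num(w[...,2],nan=999)<80); k=np.zeros_like(m);k[b[1]:b[3],b[0]:b[2]]=1
    n,l=cv2.connectedComponents((m&k).astype(np.uint8),connectivity=4)
    q=l[at[1]-4:at[1]+5,at[0]-4:at[0]+5];q=q[q>0];return w[l==np.bincount(q).argmax()]
for n,b,z,at in [('fish',(180,130,218,205),7,(197,168)),('marker',(232,120,266,216),5.5,(250,170)),('slab',(290,148,325,195),4,(306,172)),('bear',(340,140,388,208),8,(363,176)),('handle',(392,125,430,220),6,(411,176))]:
    p=comp(b,z,at)
    c,e=p[:,:2].mean(0),np.linalg.svd(p[:,:2]-p[:,:2].mean(0),full_matrices=False)[2][0]
    e*=np.sign(e[0]); r=np.array([-e[1],e[0]]);t=(p[:,:2]-c)@e;s=(p[:,:2]-c)@r
    L=np.percentile(t,[.3,99.7]);S=np.percentile(s,[1,99])
    mid=c+e*L.mean()+r*S.mean()
    core=abs(t-L.mean())<10; top=np.median(s[core])
    print(n,len(p),rect(p),'pca',round(np.degrees(np.arctan2(e[1],e[0])),1),'L',round(np.ptp(L),1),'W',round(np.ptp(S),1),'mid',np.round(mid,1),'core mid',np.round(c+e*L.mean()+r*np.percentile(s[core],[3,97]).mean(),1))
# tray walls and bin walls along mid lines
def prof(lo,hi,ax,zr,rng):
    q=w[(w[...,ax]>lo)&(w[...,ax]<hi)]; o=1-ax
    q=q[(q[:,2]>zr)&(q[:,o]>rng[0])&(q[:,o]<rng[1])];h,ed=np.histogram(q[:,o],np.arange(rng[0],rng[1]+1,3));print([(int(a),int(b)) for a,b in zip(ed,h) if b>2])
print('tray y at x600-620 / 650-670');prof(600,620,0,9,(-370,-200));prof(650,670,0,9,(-370,-200))
print('tray x at y -270/-320');prof(-275,-265,1,9.5,(560,710));prof(-330,-310,1,9.5,(560,710))
print('bin y');prof(600,620,0,20,(-240,-70));prof(650,670,0,20,(-240,-70));print('bin x');prof(-190,-170,1,20,(560,710))
```

```text
overhang 19.0
fish 457 (array([485.7,   9.5]), array([15.6, 87.2]), np.float32(-14.9)) pca -15.0 L 86.3 W 14.5 mid [485.9   9.2] core mid [485.9   9.1]
marker 678 (array([479.9, -69.2]), array([ 13.4, 134.5]), np.float32(7.8)) pca 8.2 L 133.8 W 12.4 mid [479.9 -69.5] core mid [479.9 -69. ]
slab 518 (array([ 478.3, -157.2]), array([25.3, 47.7]), np.float32(2.2)) pca 1.7 L 47.6 W 25.0 mid [ 478.4 -157.3] core mid [ 478.4 -157.3]
bear 1008 (array([ 480. , -244.4]), array([33.4, 83.6]), np.float32(-18.1)) pca -19.7 L 81.2 W 31.0 mid [ 480.4 -244.3] core mid [ 480.7 -243.5]
handle 1092 (array([ 480.3, -325.5]), array([ 25.1, 130. ]), np.float32(-7.6)) pca -7.6 L 127.8 W 21.7 mid [ 480.  -324.2] core mid [ 480.1 -323.6]
tray y at x600-620 / 650-670
[(-355, 5), (-352, 37), (-349, 9), (-292, 25), (-289, 19), (-232, 14), (-229, 36), (-217, 30), (-214, 47), (-211, 21)]
[(-352, 14), (-349, 44), (-292, 13), (-289, 29), (-229, 29), (-226, 13), (-220, 18), (-217, 33), (-214, 59)]
tray x at y -270/-320
[(572, 13), (575, 7), (683, 4), (686, 19)]
[(572, 13), (575, 26), (686, 23), (689, 29)]
bin y
[(-219, 11), (-216, 33), (-213, 39), (-99, 15), (-96, 30), (-93, 30), (-78, 10), (-75, 18)]
[(-219, 29), (-216, 37), (-213, 19), (-99, 12), (-96, 43), (-93, 21)]
bin x
[(575, 27), (578, 19), (683, 5), (686, 48), (689, 30)]
```

```bash
python3 go.py 479.9 -69.2 100 8 479.9 -69.2 21 8
```

```text
[479.9, -69.2, 100.0, 8.0] [-17.9 -44.9 329.5] [-0.05  0.09 -7.06]
[479.9, -69.2, 21.0, 8.0] [-17.7 -44.8 408.5] [-0.05  0.09 -7.06]
```

```bash
echo '[40, -18, -45, 330, 0, 0, -7.1, 40, -18, -45, 330, 0, 0, -7.1, 40, -18, -45, 330, 0, 0, -7.1, 40, -18, -45, 330, 0, 0, -7.1, 40, -18, -45, 330, 0, 0, -7.1, 40, -18, -45, 330, 0, 0, -7.1, 40, -18, -45, 330, 0, 0, -7.1, 40, -18, -45, 330, 0, 0, -7.1, 40, -18, -45, 330, 0, 0, -7.1]' > path.dat && python3 -m inch path.dat 30; python3 -c "
from h import *
print(np.round(robot.get_state()['joint_positions'],1))"; python3 go.py 479.9 -69.2 21 8
```

```text
time: 3.5
position: [480.0, -70.2, 100.0]
orientation: [[0.99, 0.138, -0.002], [0.138, -0.99, -0.0], [-0.002, -0.0, -1.0]]
ft_force: [0.4, -0.5, 1.3]
opening: 39.6
grasp_force: 0.0
[-19.2  35.5  30.6 129.6 -43.4  25.5 -35. ]
[479.9, -69.2, 21.0, 8.0] [ 0.2 -1.  79. ] [-0.02  0.14 -0.08]
```

```bash
echo '[40, 0, -1, 40, 0, 0, 0, 40, 0, -1, 70, 0, 0, 0, 40, 0, -1, 79, 0, 0, 0, 40, 0, -1, 79, 0, 0, 0, 0, 0, -1, 79, 0, 0, 0, 0, 0, -1, 79, 0, 0, 0, 0, 0, -1, 79, 0, 0, 0, 0, 0, -1, 79, 0, 0, 0, 0, 0, -1, 79, 0, 0, 0, 0, 0, -1, 79, 0, 0, 0]' > path.dat && python3 -m inch path.dat 30; python3 go.py 479.9 -69.2 130 8 645 -44 130 -2.2
```

```text
time: 4.5
position: [482.1, -69.1, 22.9]
orientation: [[0.99, 0.139, 0.003], [0.139, -0.99, -0.001], [0.003, 0.001, -1.0]]
ft_force: [-0.2, -0.0, 5.5]
opening: 8.5
grasp_force: 31.7
[479.9, -69.2, 130.0, 8.0] [-1.900e+00 -1.000e-01 -1.071e+02] [ 0.07 -0.17 -0.01]
[645.0, -44.0, 130.0, -2.2] [ 165.1   -2.1 -106.6] [ 0.05 -0.17 10.19]
```

```bash
echo '[0, 0, 0, -50, 0, 0, 0, 0, 0, 0, -95, 0, 0, 0, 0, 60, -1, -95, 0, 0, 4, 0, 110, -1, -95, 0, 0, 8, 0, 150, -2, -95, 0, 0, 10.2, 0, 165, -2, -95, 0, 0, 10.2, 0, 165, -2, -95, 0, 0, 10.2, 0, 165, -2, -95, 0, 0, 10.2]' > path.dat && python3 -m inch path.dat; python3 go.py 645.6 -44.9 60 -2.2 645.6 -44.9 43.5 -2.2
```

```text
time: 5.3
position: [643.0, -44.0, 116.7]
orientation: [[0.999, -0.039, -0.001], [-0.039, -0.999, -0.0], [-0.001, 0.0, -1.0]]
ft_force: [-0.1, -0.6, 0.2]
opening: 9.3
grasp_force: 31.0
[645.6, -44.9, 60.0, -2.2] [ 2.7  0.8 56.7] [ 0.01  0.06 -0.05]
[645.6, -44.9, 43.5, -2.2] [ 2.7  0.8 73.2] [ 0.01  0.06 -0.05]
```

```bash
echo '[0, 3, 1, 40, 0, 0, 0, 0, 3, 1, 62, 0, 0, 0, 0, 3, 1, 72, 0, 0, 0, 0, 3, 1, 73, 0, 0, 0, 0, 3, 1, 73, 0, 0, 0]' > path.dat && python3 -m inch path.dat; python3 -c "
from h import *
P,im,d=cap('wrist','w2.png')"
```

```text
time: 5.8
position: [646.2, -45.9, 44.0]
orientation: [[0.999, -0.041, -0.0], [-0.041, -0.999, -0.0], [-0.0, 0.0, -1.0]]
ft_force: [0.3, -0.6, 0.1]
opening: 8.9
grasp_force: 31.7
```

View pics/w2.png

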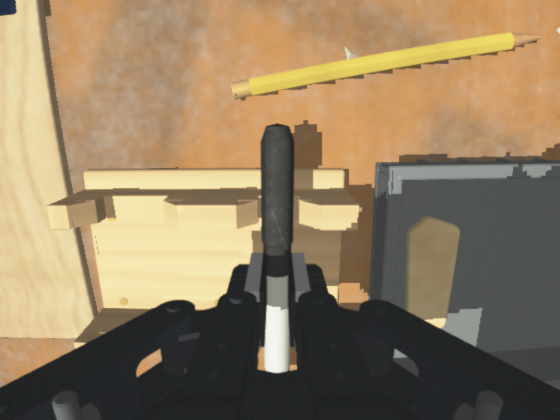

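The marker (278,200) sits in the far comb's narrow notch (about 258–300). I release it and rise.

```bash
echo '[25, 0, 0, 0, 0, 0, 0, 25, 0, 0, 0, 0, 0, 0, 25, 0, 0, 0, 0, 0, 0, 25, 0, 0, -50, 0, 0, 0, 25, 0, 0, -90, 0, 0, 0, 25, 0, 0, -90, 0, 0, 0]' > path.dat && python3 -m inch path.dat; python3 go.py 485.9 9.2 120 -15
```

```text
time: 6.45
position: [650.9, -46.9, 139.0]
orientation: [[0.999, -0.04, 0.01], [-0.04, -0.999, -0.002], [0.01, 0.002, -1.0]]
ft_force: [1.0, -0.8, 0.9]
opening: 24.7
grasp_force: 0.0
[485.9, 9.2, 120.0, -15.0] [-167.3  -49.5   17.1] [ 0.02 -0.61 12.71]
```

```bash
echo '[45, -60, -18, 10, 0, 0, 5, 45, -110, -33, 15, 0, 0, 9, 45, -150, -45, 17, 0, -0.6, 12.7, 45, -167, -49.5, 17, 0, -0.6, 12.7, 45, -167, -49.5, 17, 0, -0.6, 12.7, 45, -167, -49.5, 17, 0, -0.6, 12.7, 45, -167, -49.5, 17, 0, -0.6, 12.7]' > path.dat && python3 -m inch path.dat; python3 go.py 485.9 9.2 32 -15
```

```text
time: 7.15
position: [484.3, 10.5, 116.6]
orientation: [[0.966, -0.258, -0.008], [-0.258, -0.966, 0.001], [-0.008, 0.001, -1.0]]
ft_force: [0.2, 0.4, 0.7]
opening: 45.1
grasp_force: 0.0
[485.9, 9.2, 32.0, -15.0] [ 2.5  0.8 84.6] [0.07 0.44 0.05]
```

```bash
echo '[45, 0, 0, 45, 0, 0, 0, 45, 1, 0, 75, 0, 0, 0, 45, 1, 0, 86, 0, 0, 0, 45, 1, 0, 86, 0, 0, 0, 0, 1, 0, 86, 0, 0, 0, 0, 1, 0, 86, 0, 0, 0, 0, 1, 0, 86, 0, 0, 0, 0, 1, 0, 86, 0, 0, 0, 0, 1, 0, 86, 0, 0, 0, 0, 1, 0, 86, 0, 0, 0]' > path.dat && python3 -m inch path.dat 25; python3 go.py 631 -259 130 1.5
```

```text
time: 8.15
position: [483.2, 10.7, 31.0]
orientation: [[0.966, -0.258, -0.008], [-0.258, -0.966, 0.001], [-0.008, 0.001, -1.0]]
ft_force: [0.0, -0.9, 6.6]
opening: 14.1
grasp_force: 25.3
[631.0, -259.0, 130.0, 1.5] [ 211.6  222.4 -100.6] [ -0.03   0.49 -16.46]
```

```bash
echo '[0, 0, 0, -50, 0, 0, 0, 0, 0, 0, -90, 0, 0, 0, 0, 35, 37, -95, 0, 0.2, -3, 0, 70, 74, -95, 0, 0.4, -8, 0, 105, 111, -95, 0, 0.45, -14, 0, 140, 148, -95, 0, 0.45, -16.5, 0, 175, 185, -95, 0, 0.45, -16.5, 0, 211, 222, -95, 0, 0.45, -16.5, 0, 211, 222, -95, 0, 0.45, -16.5, 0, 211, 222, -95, 0, 0.45, -16.5]' > path.dat && python3 -m inch path.dat; python3 go.py 631 -259 60 1.5 631 -259 36.5 1.5
```

```text
time: 9.15
position: [629.4, -260.2, 123.1]
orientation: [[1.0, 0.024, -0.003], [0.024, -1.0, -0.0], [-0.003, 0.0, -1.0]]
ft_force: [0.6, 0.2, -0.3]
opening: 14.3
grasp_force: 24.6
[631.0, -259.0, 60.0, 1.5] [ 1.8 -1.2 63.1] [ 0.    0.18 -0.1 ]
[631.0, -259.0, 36.5, 1.5] [ 1.9 -1.2 86.6] [ 0.    0.18 -0.1 ]
```

```bash
echo '[0, 0, -1, 40, 0, 0, 0, 0, 0, -1, 70, 0, 0.2, 0, 0, 0, -1, 82, 0, 0.2, 0, 0, 0, -1, 86, 0, 0.2, 0, 0, 0, -1, 86, 0, 0.2, 0, 0, 0, -1, 86, 0, 0.2, 0]' > path.dat && python3 -m inch path.dat; python3 -c "
from h import *
P,im,d=cap('wrist','w3.png')"
```

```text
time: 9.75
position: [630.3, -257.1, 38.6]
orientation: [[1.0, 0.028, 0.003], [0.028, -1.0, -0.0], [0.003, 0.0, -1.0]]
ft_force: [0.1, -0.4, 0.1]
opening: 14.1
grasp_force: 24.6
```

View pics/w3.png

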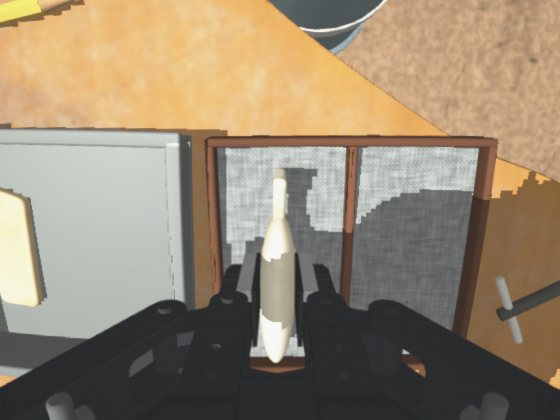

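The fish (278,270) is centred in the left bay, about 2 mm above the floor. I lower it, release and move on to the slab.

```bash
echo '[0, 0, 0, 2, 0, 0, 0, 0, 0, 0, 2, 0, 0, 0, 0, 0, 0, 2, 0, 0, 0, 30, 0, 0, 2, 0, 0, 0, 30, 0, 0, 2, 0, 0, 0, 30, 0, 0, 2, 0, 0, 0, 30, 0, 0, -40, 0, 0, 0, 30, 0, 0, -80, 0, 0, 0, 30, 0, 0, -80, 0, 0, 0]' > path.dat && python3 -m inch path.dat; python3 go.py 478.4 -157.3 120 2
```

```text
time: 10.7
position: [632.2, -260.1, 122.7]
orientation: [[1.0, 0.026, 0.009], [0.026, -1.0, -0.004], [0.009, 0.004, -1.0]]
ft_force: [0.6, -0.2, -0.0]
opening: 29.9
grasp_force: 0.0
[478.4, -157.3, 120.0, 2.0] [-151.1 -106.8    0.8] [ 0.26 -0.53 -0.5 ]
```

```bash
echo '[50, -40, -28, 0, 0, 0, -0.5, 50, -80, -56, 0, 0, 0, -0.5, 50, -120, -84, 0, 0, 0, -0.5, 50, -151, -106, 0, 0, 0, -0.5, 50, -151, -106, 0, 0, 0, -0.5, 50, -151, -106, 0, 0, 0, -0.5, 50, -151, -106, 0, 0, 0, -0.5]' > path.dat && python3 -m inch path.dat; python3 go.py 478.4 -157.3 22 2
```

```text
time: 11.4
position: [477.3, -156.2, 117.4]
orientation: [[0.999, 0.036, 0.003], [0.036, -0.999, -0.001], [0.003, 0.001, -1.0]]
ft_force: [0.2, -0.8, -0.2]
opening: 49.9
grasp_force: 0.0
[478.4, -157.3, 22.0, 2.0] [ 0.8  1.1 95.4] [ 0.04 -0.16  0.05]
```

```bash
echo '[50, 1, 1, 45, 0, 0, 0, 50, 1, 1, 80, 0, 0, 0, 50, 1, 1, 96, 0, 0, 0, 0, 1, 1, 98, 0, 0, 0, 0, 1, 1, 98, 0, 0, 0, 0, 1, 1, 98, 0, 0, 0, 0, 1, 1, 98, 0, 0, 0, 0, 1, 1, 98, 0, 0, 0, 0, 1, 1, 98, 0, 0, 0]' > path.dat && python3 -m inch path.dat 30; python3 go.py 633 -168 120 0
```

```text
time: 12.3
position: [477.2, -156.2, 19.5]
orientation: [[0.999, 0.036, 0.001], [0.036, -0.999, 0.001], [0.001, -0.0, -1.0]]
ft_force: [-0.1, 0.2, 0.3]
opening: 26.2
grasp_force: 29.5
[633.0, -168.0, 120.0, 0.0] [ 155.5   17.3 -100.3] [-0.03 -0.08  2.07]
```

```bash
echo '[0, 0, 0, -50, 0, 0, 0, 0, 0, 0, -95, 0, 0, 0, 0, 45, 5, -95, 0, 0, 1, 0, 90, 10, -95, 0, 0, 2, 0, 135, 15, -95, 0, 0, 2, 0, 155, 17, -95, 0, 0, 2, 0, 155, 17, -95, 0, 0, 2, 0, 155, 17, -95, 0, 0, 2]' > path.dat && python3 -m inch path.dat; python3 go.py 633 -168 37 0
```

```text
time: 13.1
position: [631.3, -167.5, 114.0]
orientation: [[1.0, 0.001, -0.001], [0.001, -1.0, 0.001], [-0.001, -0.001, -1.0]]
ft_force: [-0.4, -0.3, -0.9]
opening: 26.2
grasp_force: 29.8
[633.0, -168.0, 37.0, 0.0] [ 1.8  0.6 77. ] [-0.06  0.04  0.06]
```

```bash
echo '[0, 0, 0, 45, 0, 0, 0, 0, 0, 0, 75, 0, 0, 0, 0, 0, 0, 84, 0, 0, 0, 0, 0, 0, 84, 0, 0, 0, 42, 0, 0, 84, 0, 0, 0, 42, 0, 0, 84, 0, 0, 0, 42, 0, 0, 84, 0, 0, 0, 42, 0, 0, 40, 0, 0, 0, 42, 0, 0, 0, 0, 0, 0, 42, 0, 0, 0, 0, 0, 0]' > path.dat && python3 -m inch path.dat; python3 go.py 480.5 -244 130 -19
```

```text
time: 14.1
position: [635.9, -170.3, 120.7]
orientation: [[1.0, 0.0, 0.012], [0.0, -1.0, -0.003], [0.012, 0.003, -1.0]]
ft_force: [1.9, -0.4, 0.8]
opening: 42.3
grasp_force: 0.0
[480.5, -244.0, 130.0, -19.0] [-155.3   73.7  -10.9] [ 0.07 -0.69 19.01]
```

```bash
echo '[65, -38, 18, -5, 0, 0, 5, 65, -76, 36, -10, 0, 0, 11, 65, -115, 54, -10, 0, 0, 18.7, 65, -155, 73, -10, 0, 0, 18.7, 65, -155, 73, -10, 0, 0, 18.7, 65, -155, 73, -10, 0, 0, 18.7, 65, -155, 73, -10, 0, 0, 18.7]' > path.dat && python3 -m inch path.dat; python3 -c "
from h import *
P,im,d=cap('wrist','w4.png');np.savez('w4.npz',w=cloud(P,d),im=im)";python3 go.py 480.5 -244 37 -18.5
```

```text
time: 14.8
position: [478.7, -240.5, 124.4]
orientation: [[0.948, -0.318, 0.002], [-0.318, -0.948, 0.001], [0.002, -0.002, -1.0]]
ft_force: [-0.3, -0.2, -0.1]
opening: 65.0
grasp_force: 0.0
[480.5, -244.0, 37.0, -18.5] [ 2.4  3.2 87.2] [-0.09 -0.11 -0.02]
```

View pics/w4.png

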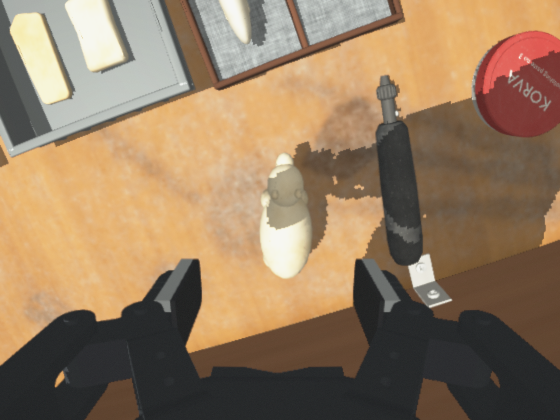

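The slab (97,35) is flat in the bin and the fish (235,15) is in its bay. The bear (286,215) lies between the jaws and the handle is clear at (400,180).

```bash
echo '[65, 2, 3, 45, 0, 0, 0, 65, 2, 3, 75, 0, 0, 0, 65, 2, 3, 87, 0, 0, 0, 65, 2, 3, 88, 0, 0, 0, 0, 2, 3, 88, 0, 0, 0, 0, 2, 3, 88, 0, 0, 0, 0, 2, 3, 88, 0, 0, 0, 0, 2, 3, 88, 0, 0, 0, 0, 2, 3, 88, 0, 0, 0]' > path.dat && python3 -m inch path.dat 25; python3 go.py 631 -320 130 1.5
```

```text
time: 15.75
position: [479.2, -244.8, 37.5]
orientation: [[0.947, -0.32, 0.003], [-0.32, -0.947, -0.0], [0.003, -0.001, -1.0]]
ft_force: [0.3, 0.0, 6.4]
opening: 33.0
grasp_force: 25.0
[631.0, -320.0, 130.0, 1.5] [168.1  22.6 -92. ] [-2.000e-02 -1.900e-01 -2.016e+01]
```

```bash
echo '[0, 0, 0, -50, 0, 0, 0, 0, 0, 0, -90, 0, 0, 0, 0, 45, 6, -90, 0, 0, -5, 0, 90, 12, -90, 0, 0, -11, 0, 135, 18, -90, 0, 0, -18, 0, 168, 23, -90, 0, 0, -20.2, 0, 168, 23, -90, 0, 0, -20.2, 0, 168, 23, -90, 0, 0, -20.2, 0, 168, 23, -90, 0, 0, -20.2]' > path.dat && python3 -m inch path.dat; python3 go.py 631 -320 43 1.5
```

```text
time: 16.65
position: [628.4, -319.3, 126.0]
orientation: [[1.0, 0.026, -0.001], [0.026, -1.0, 0.002], [-0.001, -0.002, -1.0]]
ft_force: [-1.5, 0.4, -0.2]
opening: 32.9
grasp_force: 25.5
[631.0, -320.0, 43.0, 1.5] [ 2.6  0.9 83. ] [-0.11  0.05 -0.02]
```

```bash
echo '[0, 1, 1, 45, 0, 0, 0, 0, 1, 1, 70, 0, 0, 0, 0, 1, 1, 80, 0, 0, 0, 0, 1, 1, 83, 0, 0, 0, 0, 1, 1, 83, 0, 0, 0, 0, 1, 1, 83, 0, 0, 0]' > path.dat && python3 -m inch path.dat; python3 -c "
from h import *
P,im,d=cap('wrist','w5.png')"
```

```text
time: 17.25
position: [631.8, -321.7, 44.8]
orientation: [[1.0, 0.027, 0.003], [0.027, -1.0, -0.001], [0.003, 0.001, -1.0]]
ft_force: [0.4, -0.9, -0.2]
opening: 32.8
grasp_force: 25.5
```

View pics/w5.png

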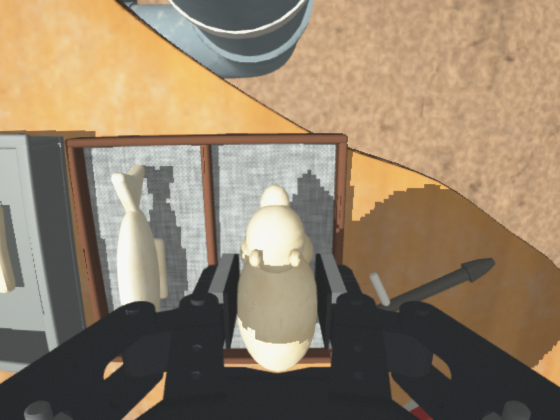

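The bear (277,300) is centred in the right bay, about 2 mm up. I lower and release it, then go to the handle.

```bash
echo '[0, 0, 0, 2, 0, 0, 0, 0, 0, 0, 2, 0, 0, 0, 0, 0, 0, 2, 0, 0, 0, 50, 0, 0, 2, 0, 0, 0, 50, 0, 0, 2, 0, 0, 0, 50, 0, 0, 2, 0, 0, 0, 50, 0, 0, -40, 0, 0, 0, 50, 0, 0, -80, 0, 0, 0, 50, 0, 0, -80, 0, 0, 0]' > path.dat && python3 -m inch path.dat
python3 - <<'E'
from h import *
P,im,d=cap('wrist');w=cloud(P,d)
for n,a in(('fish',(-285,-235)),('bear',(-345,-296))):
    q=w[(w[...,0]>580)&(w[...,0]<685)&(w[...,1]>a[0])&(w[...,1]<a[1])&(w[...,2]>15)&(w[...,2]<75)]
    print(n,len(q),np.round(np.percentile(q,[2,50,98],axis=0),1).tolist())
E
python3 go.py 467 -322.5 120 -7.6
```

```text
time: 18.2
position: [633.7, -324.1, 129.0]
orientation: [[1.0, 0.026, 0.009], [0.026, -1.0, -0.005], [0.009, 0.005, -1.0]]
ft_force: [1.0, -1.2, 0.3]
opening: 50.1
grasp_force: 0.0
fish 2272 [[599.2, -265.0, 18.1], [634.4, -259.2, 31.0], [675.1, -252.1, 35.8]]
bear 4804 [[599.8, -336.5, 29.6], [634.6, -321.3, 47.1], [671.6, -306.9, 53.8]]
[467.0, -322.5, 120.0, -7.6] [-165.5   -4.5    5.4] [ 0.13 -0.35  9.13]
```

```bash
echo '[45, -45, -1, 5, 0, 0, 3, 45, -90, -2, 5, 0, 0, 6, 45, -135, -4, 5, 0, 0, 9, 45, -165, -4.5, 5, 0, 0, 9.1, 45, -165, -4.5, 5, 0, 0, 9.1, 45, -165, -4.5, 5, 0, 0, 9.1, 45, -165, -4.5, 5, 0, 0, 9.1]' > path.dat && python3 -m inch path.dat; python3 go.py 467 -322.1 21.5 -7.6
```

```text
time: 18.95
position: [467.4, -320.5, 117.6]
orientation: [[0.992, -0.13, 0.001], [-0.13, -0.992, 0.001], [0.001, -0.001, -1.0]]
ft_force: [0.5, -0.6, -1.2]
opening: 44.9
grasp_force: 0.0
[467.0, -322.1, 21.5, -7.6] [-0.3  1.8 96.1] [-0.06 -0.07  0.15]
```

```bash
echo '[45, 0, 1.5, 45, 0, 0, 0, 45, 0, 1.5, 80, 0, 0, 0, 45, 0, 1.5, 95, 0, 0, 0, 45, 0, 1.5, 97, 0, 0, 0, 0, 0, 1.5, 97, 0, 0, 0, 0, 0, 1.5, 97, 0, 0, 0, 0, 0, 1.5, 97, 0, 0, 0, 0, 0, 1.5, 97, 0, 0, 0, 0, 0, 1.5, 97, 0, 0, 0]' > path.dat && python3 -m inch path.dat 50; python3 go.py 467 -320 130 -7.6 600 -100 130 -2.2 645 17.1 130 -2.2
```

```text
time: 19.85
position: [466.6, -322.4, 22.0]
orientation: [[0.991, -0.131, 0.002], [-0.131, -0.991, 0.0], [0.002, -0.001, -1.0]]
ft_force: [0.4, 0.6, 4.0]
opening: 17.5
grasp_force: 51.0
[467.0, -320.0, 130.0, -7.6] [   0.4   -2.5 -108. ] [-0.03 -0.13  0.06]
[600.0, -100.0, 130.0, -2.2] [ 103.3 -238.1 -107.7] [-0.03 -0.13 -5.34]
[645.0, 17.1, 130.0, -2.2] [ 132.6 -360.  -107.5] [-0.03 -0.13 -5.34]
```

```bash
echo '[0, 0, 0, -50, 0, 0, 0, 0, 0, 0, -100, 0, 0, 0, 0, 17, -45, -105, 0, 0, -2, 0, 34, -90, -105, 0, 0, -4, 0, 50, -135, -105, 0, 0, -5.3, 0, 66, -180, -105, 0, 0, -5.3, 0, 83, -225, -105, 0, 0, -5.3, 0, 100, -270, -105, 0, 0, -5.3, 0, 116, -315, -105, 0, 0, -5.3, 0, 132, -360, -105, 0, 0, -5.3]' > path.dat && python3 -m inch path.dat; echo '[0, 0, 0, 0, 0, 0, 0, 0, 0, 0, 0, 0, 0, 0, 0, 0, 0, 0, 0, 0, 0]' > path.dat && python3 -m inch path.dat
python3 - <<'E'
from h import *
P,im,d=cap('wrist','w6.png');w=cloud(P,d)
q=w[(w[...,1]>-80)&(w[...,1]<60)&(w[...,0]>660)&(w[...,0]<760)&(w[...,2]>75)&(w[...,2]<125)]
q=q[(abs(q[:,1]-17)<25)]
for a in range(660,760,12):
    k=q[(q[:,0]>=a)&(q[:,0]<a+12)]
    if len(k): print(a,len(k),np.round(np.percentile(k,[3,50,97],axis=0)[:,1:],1).tolist())
E
python3 go.py 645 17.1 70 -2.2
```

```text
time: 20.85
position: [644.3, 19.4, 126.6]
orientation: [[0.999, -0.039, 0.001], [-0.039, -0.999, 0.001], [0.001, -0.001, -1.0]]
ft_force: [0.6, -0.9, -0.9]
opening: 17.6
grasp_force: 50.5
time: 21.15
position: [643.1, 15.7, 126.7]
orientation: [[0.999, -0.041, 0.0], [-0.041, -0.999, -0.0], [0.0, 0.0, -1.0]]
ft_force: [0.5, -0.8, -1.0]
opening: 18.2
grasp_force: 50.5
660 380 [[4.6, 119.5], [22.5, 123.3], [26.8, 124.9]]
672 442 [[4.4, 119.2], [8.0, 123.1], [25.6, 124.9]]
684 842 [[5.2, 117.3], [14.4, 122.0], [24.2, 124.9]]
696 760 [[9.5, 118.5], [13.7, 120.8], [17.7, 122.5]]
708 947 [[8.0, 117.7], [13.4, 121.7], [18.7, 123.8]]
720 96 [[10.8, 117.8], [13.3, 119.1], [15.5, 120.7]]
[645.0, 17.1, 70.0, -2.2] [ 1.9 -2.2 56.8] [ 0.02 -0.02 -0.23]
```

View pics/w6.png

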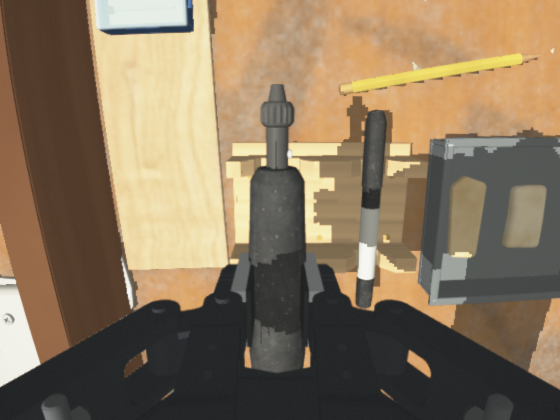

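The handle (277,230) is held level with its tip at x≈722, so its centre is about 12 mm ahead of the rest centre as planned. The marker (370,205) is seated. I lower the handle.

```bash
echo '[0, 1, -2, 45, 0, 0, 0, 0, 1, -2, 65, 0, 0, 0, 0, 1, -2, 76, 0, 0, 0, 0, 1, -2, 82, 0, 0, 0, 0, 1, -2, 84, 0, 0, 0, 0, 1, -2, 84, 0, 0, 0, 0, 1, -2, 84, 0, 0, 0]' > path.dat && python3 -m inch path.dat
```

```text
time: 21.9
position: [645.9, 18.8, 43.7]
orientation: [[0.999, -0.04, 0.003], [-0.04, -0.999, 0.001], [0.003, -0.001, -1.0]]
ft_force: [0.1, 0.4, -0.9]
opening: 17.8
grasp_force: 50.5
```

```bash
echo '[0, 0, 1, 1.5, 0, 0, 0, 0, 0, 1, 1.5, 0, 0, 0, 32, 0, 1, 1.5, 0, 0, 0, 32, 0, 1, 1.5, 0, 0, 0, 32, 0, 1, 1.5, 0, 0, 0, 32, 0, 1, -45, 0, 0, 0, 32, 0, 1, -95, 0, 0, 0, 32, 0, 1, -140, 0, 0, 0, 32, 0, 1, -140, 0, 0, 0, 32, 0, 1, -140, 0, 0, 0]' > path.dat && python3 -m inch path.dat; python3 go.py 560 -130 350 0
```

```text
time: 22.9
position: [645.5, 18.1, 183.7]
orientation: [[0.999, -0.039, 0.003], [-0.039, -0.999, 0.001], [0.003, -0.001, -1.0]]
ft_force: [-0.5, 0.4, -0.3]
opening: 31.6
grasp_force: 0.0
[560.0, -130.0, 350.0, 0.0] [ -79.1  151.2 -166.8] [-0.08 -0.18 -2.25]
```

```bash
echo '[32, -20, 38, -42, 0, 0, -2, 32, -40, 76, -84, 0, 0, -2, 32, -60, 114, -126, 0, 0, -2, 32, -79, 151, -167, 0, 0, -2, 32, -79, 151, -167, 0, 0, -2, 32, -79, 151, -167, 0, 0, -2, 32, -79, 151, -167, 0, 0, -2]' > path.dat && python3 -m inch path.dat
python3 - <<'E'
from seg import *
P,im,d=cap('wrist','w7.png');w=cloud(P,d)
c=np.array([644.8,-13.9]);a=np.radians(-2.2);X=np.array([np.cos(a),np.sin(a)]);Y=np.array([-X[1],X[0]])
l=np.stack([(w[...,:2]-c)@X,(w[...,:2]-c)@Y,w[...,2]],-1)
m=im.astype(int).sum(2)
for n,y,zl in(('marker',-31,25),('handle',31,24)):
    k=(abs(l[...,1]-y)<15)&(abs(l[...,0])<90)&(l[...,2]>zl)&(l[...,2]<60)&(m<240)
    q=l[k];print(n,len(q),np.round(np.percentile(q,[1,50,99],axis=0),1).tolist(),rect(q))
E
```

```text
time: 23.6
position: [559.3, -129.7, 348.5]
orientation: [[1.0, -0.006, -0.0], [-0.006, -1.0, 0.002], [-0.0, -0.002, -1.0]]
ft_force: [1.1, 0.8, 0.2]
opening: 31.9
grasp_force: 0.0
marker 342 [[-63.5, -37.2, 27.9], [30.4, -34.7, 32.0], [65.5, -26.1, 34.7]] (array([  0.7, -31.4]), array([ 12. , 131.5]), np.float32(-1.0))
handle 788 [[-47.5, 20.6, 31.8], [2.2, 24.6, 40.2], [67.7, 30.7, 45.2]] (array([12.8, 27.4]), array([ 14.5, 123.6]), np.float32(4.1))
```

View pics/w7.png

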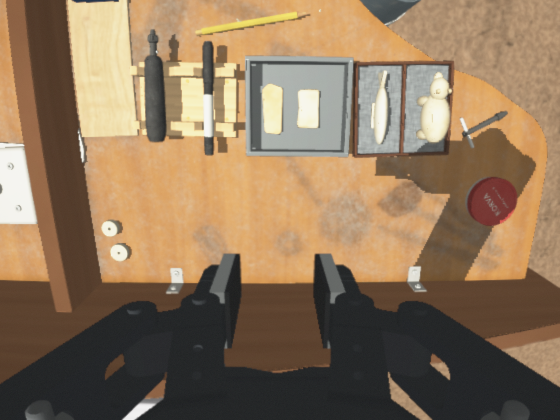

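Everything is in place: the handle (155,95) and marker (208,97) bridge both combs, the slab is in the bin, the fish and bear stand in their bays, and the tin has not moved. The measured heights match the seated values (45 and 33 mm).

```bash
python3 -c "
from bench import order
print(order.sign_off())"
```

```text
the job is handed in; nothing more can be done
None
```

I placed all five pieces as asked, left the polish tin untouched and handed the job in at about 24 s; the hand-in gave no verdict, but my last pictures and depth readings showed everything in place.

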